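# Lock the lamp module into the microscope's light source

### The job

Take the lamp module out of its storage ring and fit it in the socket on top of the microscope's light source box: feel for the entry slots with its two pins, push it in against the spring, twist it clockwise (seen from above) and let it spring back so that it stays locked in its notches, then let go. Use a light hand: never force the module against the socket, and do not disturb the dropper bottle, glass dish, slide box or jar.

Things in the scene. Friction and masses are not known exactly. Their poses are not given: they have to be found in the camera images.
- lamp_mid (a point): Lamp module, loose, 130 to 210 g, 86 mm high; point on its axis half-way up, 43 mm above the foot. z: its axis, up; x: line of its pins and grip bar (a half turn makes no difference). Aluminium nose, 30 mm diameter, 30 mm long, bevelled to 22 mm at the foot; above it a finned collar 62 mm diameter, 30 to 44 mm above the foot. At the start it hangs upright in the storage ring by its collar.
- lamp_grip (a point): Where to grasp the module: point in its black upright grip bar, on the axis, 72 mm above the foot, 14 mm under the bar's top, 28 mm above the collar's top. The bar is 44 mm long (x) and 16 mm thick (y): grasp across the thickness.
- lamp_pins (a point): Point on the module's axis level with the undersides of its two bayonet pins, 10 mm above the foot. The pins are opposite each other on the nose on the x line, 5 mm wide and 5 mm high, tips 22 mm from the axis.
- lamp: The same lamp module; origin at the centre of its foot, same axes.
- stand: Grey plastic storage ring, fixed; origin on its axis on the bench, z up. Ring 72 mm outside, 50 mm inside diameter, 36 mm high, on a 90 mm foot disc. The module hangs in it with its foot 6 mm above the bench: lift it straight up by 35 mm or more.
- lightbox: White enamelled light source box, fixed, 170 mm (x) by 140 mm (y) by 60 mm high; origin at the centre of its underside, z up. In its top, upward, the aluminium bayonet socket for the module: rim 60 mm outside diameter, bore 33 mm, 1.5 mm play all round the nose.
- socket_mouth (a point): Centre of the socket's mouth at rim level, 68 mm above the bench; its axes are the BOX's. Two opposite entry slots, 6.5 mm wide at the bore and 11 at 24 mm radius, cut the rim. Their line is turned anticlockwise (from above) from the box's y axis by an unmeasured 0.15 to 1.15 rad: see it from above or turn the module, pins pressed lightly (3 to 8 N) on the rim, until they drop in. They enter when within about 0.045 rad of it.
- socket_lip (a point): Point on the socket's axis at the underside of its 8 mm thick lip. Pins resting on the rim: foot 10 mm below the rim. Foot 13 mm below: the nose meets the spring plunger. 23 mm or more: the pins are under the lip and can turn clockwise seen from above (not the other way). 27 mm: plunger hard down. Aim at about 25 mm.
- socket_locked (a point): Point on the socket's axis, 19 mm below the rim, where the foot is when locked. Turned 0.96 rad (55 degrees) clockwise from the slots, the pins are under notches in the lip, 4 mm deep and a little wider than the slots; a solid stop comes 0.07 to 0.14 rad later. Let up there, the spring lifts the pins into the notches, and it cannot turn back.
- plunger (a joint): Spring plunger in the socket, travel down from rest in m: 0 free, 0.010 when the pins just pass under the lip, 0.014 hard down, 0.006 with the module locked. Spring: 5 N at 0, plus 0.5 N per mm (10 N at 0.010); it lifts an unlocked module up again.
- dropper: Small amber glass dropper bottle with red cap, 28 mm diameter, 65 mm high, loose; origin at the underside. Leave alone.
- dish: Small glass dish, 60 mm diameter, 14 mm high, loose; origin at the underside. Leave alone.
- slidebox: Blue plastic slide box, 100 x 85 x 34 mm, loose; origin at the underside. Leave alone.
- jar: Glass jar with white lid, 56 mm diameter, 70 mm high, loose; origin at the underside. Leave alone.

How it is judged:
On the way:
1. the lamp module has been pushed in far enough for its pins to pass under the socket's lip (plunger 9 mm or more down) (value of joint plunger above 0.009 m and horizontal distance between lamp_mid and socket_mouth below 0.006 m), for 0.05 s.
At the end, for the whole second after the job is handed in: The lamp module is at rest and locked in the socket by itself: its foot 17.2 to 20.8 mm below the socket rim, the plunger held 4.5 to 7.8 mm down, its middle within 5 mm of the socket's axis, tilted less than 0.10 rad (value of joint plunger between 0.0045 and 0.0078 m and z of lamp in the frame of socket_mouth between -0.0208 and -0.0172 m and horizontal distance between lamp_mid and socket_mouth below 0.005 m and angle between lamp's own z axis and vertical below 0.1 rad and linear speed of lamp below 0.01 m/s and angular speed of lamp below 0.1 rad/s); the robot touches nothing.
It fails at once if the lamp module is forced: more than 40 N between it and the light source box with its socket (contact force between lamp and lightbox above 40 N).
It fails at once if the dropper is moved by more than 15 mm (distance of dropper from where it was at the start of the episode above 0.015 m).
It fails at once if the dish is moved by more than 15 mm (distance of dish from where it was at the start of the episode above 0.015 m).
It fails at once if the slidebox is moved by more than 15 mm (distance of slidebox from where it was at the start of the episode above 0.015 m).
It fails at once if the jar is moved by more than 15 mm (distance of jar from where it was at the start of the episode above 0.015 m).
It also fails if it takes over 72 s, if anything falls off the work surface, if the arm or the gripper's body presses on something with over 40 N, if the wrist force passes 120 N, or if a joint passes its speed limit or range.

### The arm

A 7-joint arm with a two-finger parallel gripper is mounted at the origin on the work surface. World frame = base frame: x ahead of the robot, y to its left, z up, the work surface at z = 0. Lengths are in m, angles in rad, forces in N, time in s.
With the tool pointing down it reaches from about 0.425 to 0.875 m from the base axis. Payload 4.7 kg.
Tool frame: the origin (TCP) lies midway between the tips of the shut fingers; the grasp point (between the pads) lies 19 mm behind it; z points along the fingers, y is the line along which they close (so a half turn about z gives the same grasp; the last joint's range is limited). The gripper opens to 87 mm and grips with 3 to 60 N. Pads are 19 mm wide; open, the fingers measure 117 mm over their backs; the gripper's body (75 mm by 190 mm) begins 51 mm behind the grasp point.
Start: joints at [1.303, 0.321, -0.07, 1.45, 0.023, 1.371, -0.057], TCP at [0.181, -0.624, 0.223] pointing down, gripper open.
Joint ranges: [-2.86, 2.86], [-0.3, 2.09], [-1.38, 1.24], [0.06, 2.45], [-1.56, 4.7], [0.09, 2.05], [-2.69, 2.69]. Speed limits (rad/s): [2.57, 2.57, 3.14, 3.14, 3.14, 3.14, 3.14].

### API

Orientations are given as a rotation vector (axis times angle).
In Python, from bench import ctrl, get_image, calibration gives the robot as it stands.
- The arm moves only by the tool apply_moves, never from a script. Its arguments are lists of equal length, an entry for each row: "dp": the shift along the tool's x, y, z in m, a list of three; "twist": the turn, a rotation vector about the tool's x, y, z in rad, a list of three; "fingers": the closure, from 0 (fully open) to 1 (shut). In form: {"dp": [[dx, dy, dz], ...], "twist": [[ax, ay, az], ...], "fingers": [fingers, ...]}. A call has 1 to 10 rows; each row shifts and turns the commanded pose from where the row before left it, along the tool's axes as they then stand; what a row does not reach is not made up. A row lasts 1/10 s, in which the tool goes at most 50 mm and 8.59 degrees, less where a joint would pass 70% of its speed; a pose out of reach is approached as far as the arm can. A call is refused whole if a number of a shift passes 0.05 or a number of a turn 0.15, either way. A call with a gripper value outside its range is refused whole. The fingers move at their own pace and stop on an object; "newtons" is the grip in N (left out, the last holds). Time passes only in rows, so rows that do not move let the fingers close. It gives the time, the measured TCP pose, the force, the opening and the grip force at its end, in the units of the state.
- ctrl.get_state(): the state, without advancing time (a new reading comes with each control period).
- get_image(name): name is "scene" or "side" or "wrist"; returns the picture (420x560x3 uint8, red, green, blue); there is no depth.
- calibration(name): a dict with "fx", "fy", "cx", "cy" (pixels), "eye" and "attitude" of the camera in the world; the wrist camera has in their place "hand_eye" (4x4, takes a point from camera to tool coordinates, whose origin is the TCP and whose axes are the flange's). Camera axes: x right, y up, looking along -z (the intrinsics and any distortion apply to the point x, -y, -z); pixel columns grow to the right and rows downward; lengths in m; the calibration is good to about 2 mm. The wrist camera is an equidistant fisheye: a pixel r from the principal point sees the ray r / f radians off the axis. A picture is of the moment at which its call begins: read the wrist's pose just before it. calibration takes no time and is no camera call.
- ctrl.close_job(): hands the job in; it is judged then, once.
The state is a dict: "time": time; "joint_positions": joint angles; "qd": joint speeds; "joint_torque": joint torques, N m; "position": TCP position; "tool_rot": TCP orientation; "ft_force": force on the tool from outside, world axes, zero at the start; "torque": the same for the moment, N m; "grip_width": opening from 0.0 (shut) to 1.0 (fully open); "grip_force": force on a finger pad.
Only numpy, scipy, OpenCV 4.12 (cv2) and the standard library are available. Lean on these libraries where they do the work, as an engineer would, in place of code of your own. Each camera call takes 0.05 s, during which the arm holds its last target. There are 200 camera calls.

## Working session

There is one attempt and no reset: what is moved stays moved. The work goes in short steps, Python scripts to look and compute and a tool call to move; the robot and the scene stay as the last step left them, time stands still between calls to the robot, and variables do not carry over. Pictures are saved under pics/ and viewed, at most 10 in all, crops included, and the job is handed in when it is done.

Besides the shell and the picture viewer there is one more tool, called after ">>>" by a JSON object that holds its "api" and its "payload", one argument or row to a line. apply_moves: Moves the arm, as the interface text tells. Its arguments: {"type":"object","properties":{"dp":{"type":"array"},"twist":{"type":"array"},"fingers":{"type":"array"},"newtons":{"type":"number"}},"required":["dp","twist","fingers"]}

```bash
mkdir -p pics; python3 - <<'E'
from bench import ctrl,get_image,calibration
import cv2,numpy as np
s=ctrl.get_state();print({k:np.round(v,3).tolist() for k,v in s.items()})
for n in ["scene","side","wrist"]:
    print(n,calibration(n))
    cv2.imwrite(f"pics/{n}0.png",get_image(n)[:,:,::-1])
E
```

```text
{'time': 0.0, 'joint_positions': [1.303, 0.322, -0.07, 1.452, 0.023, 1.371, -0.057], 'qd': [-0.0, -0.001, 0.0, -0.0, 0.002, -0.0, -0.0], 'joint_torque': [-0.0, -49.13, -0.404, -31.253, -0.064, 0.044, 0.0], 'position': [0.181, -0.624, 0.221], 'tool_rot': [-3.109, -0.441, 0.001], 'ft_force': [-0.07, -0.508, -0.447], 'torque': [-0.035, -0.037, -0.012], 'grip_force': 0.0, 'grip_width': 0.999}
scene {'fx': 497.4463402222099, 'fy': 497.4463402222099, 'cx': 283.08143457973506, 'cy': 212.09825649956144, 'eye': array([1.39771953, 0.46827249, 0.72224522]), 'attitude': array([0.60822503, 1.00334534, 1.89499435])}
side {'fx': 444.9752114511603, 'fy': 444.9752114511603, 'cx': 279.6936456201717, 'cy': 203.93092773338117, 'eye': array([ 0.39060823, -0.89137029,  0.66742896]), 'attitude': array([ 0.9906462 , -0.07712687, -0.15972392])}
wrist {'fx': 325.19226210127806, 'fy': 325.19226210127806, 'cx': 277.5934361426324, 'cy': 209.08069599067815, 'hand_eye': array([[ 2.09191608e-04,  9.66315674e-01,  2.57359621e-01,
         7.00505946e-02],
       [ 9.99999924e-01, -1.17314122e-04, -3.72354902e-04,
         4.38084545e-04],
       [-3.29620460e-04,  2.57359680e-01, -9.66315625e-01,
        -1.62781878e-01],
       [ 0.00000000e+00,  0.00000000e+00,  0.00000000e+00,
         1.00000000e+00]])}
```

View pics/scene0.png

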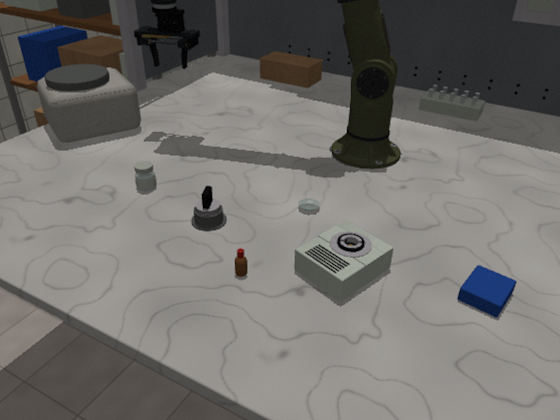

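View pics/side0.png

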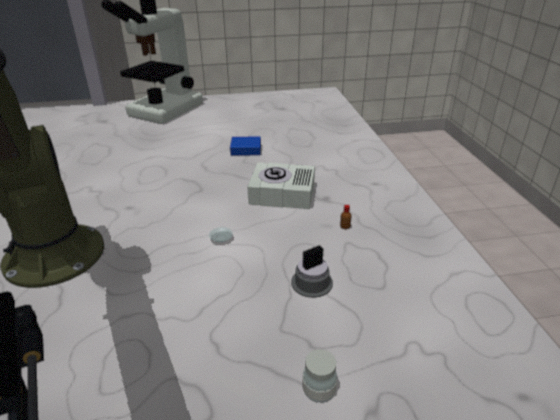

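View pics/wrist0.png

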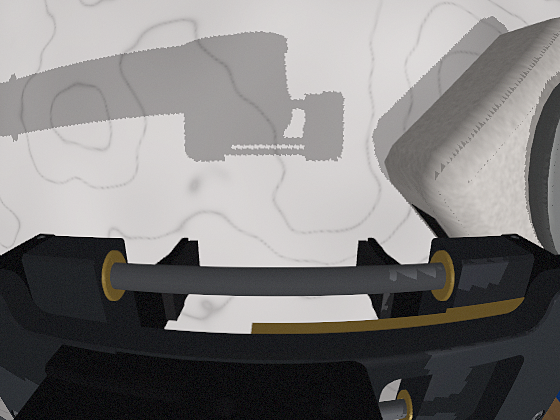

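Scene view: the lamp's bar is at about (207,197) and the ring at (208,215). The socket is at (350,242), with the dropper at (241,262), jar at (145,177), dish at (309,206) and slide box at (488,290). Side view: bar (313,257), socket (275,173), dropper (346,217), dish (221,236), jar (320,370).

```bash
cat > h.py <<'E'
from bench import ctrl,get_image,calibration
import cv2,numpy as np
from scipy.spatial.transform import Rotation as R
def ray(n,uv,st=None):
    c=calibration(n);u,v=uv
    a,b=(u-c["cx"])/c["fx"],(v-c["cy"])/c["fy"]
    if n=="wrist":
        r=np.hypot(a,b);k=np.sin(r)/max(r,1e-9);d=np.array([a*k,-b*k,-np.cos(r)])
        T=c["hand_eye"];Rt=R.from_rotvec(st["tool_rot"]).as_matrix();p=np.array(st["position"])
        return p+Rt@T[:3,3],Rt@T[:3,:3]@d
    d=np.array([a,-b,-1]);d/=np.linalg.norm(d)
    return c["eye"],R.from_rotvec(c["attitude"]).as_matrix()@d
def tri(rays):
    A=[];B=[]
    for o,d in rays:
        P=np.eye(3)-np.outer(d,d);A.append(P);B.append(P@o)
    A=np.vstack(A);B=np.hstack(B);x=np.linalg.lstsq(A,B,rcond=None)[0]
    return x,np.linalg.norm(A@x-B)
def atz(r,z): return r[0]+r[1]*(z-r[0][2])/r[1][2]
def snap(name,crop=None):
    st=ctrl.get_state();im=get_image("wrist");cv2.imwrite(f"pics/{name}.png",im[:,:,::-1])
    return st,im
E
python3 - <<'E'
from h import *
for n,a,b in [("bar",(207,197),(313,257)),("socket",(350,242),(275,173)),("drop cap",(241,252),(347,208)),("dish",(309,206),(221,236)),("jar lid",(145,167),(320,362))]:
    x,e=tri([ray("scene",a),ray("side",b)]);print(n,x.round(3),round(e,4),"reach",np.hypot(*x[:2]).round(3))
s=ctrl.get_state();print(R.from_rotvec(s["tool_rot"]).as_matrix().round(3))
# bar direction: two endpoints of bar top in side image
for p in [(303,253),(322,247)]: print(atz(ray("side",p),.092).round(3))
for p in [(301,263),(322,257)]: print(atz(ray("side",p),.075).round(3))
for p in [(249,200),(313,206),(315,170)]: print("box",p,atz(ray("side",p),0.0 if p[1]>180 else .06).round(3))
E
python3 -c "
import cv2;a=cv2.imread('pics/side0.png')[150:300,230:360];b=cv2.imread('pics/scene0.png')[180:300,180:400]
a=cv2.resize(a,None,fx=3,fy=3);b=cv2.resize(b,(400,220));a=a[:, :390]
c=__import__('numpy').zeros((450,790,3),'uint8');c[:,:390]=a;c[:220,390:]=b;cv2.imwrite('pics/crop.png',c)"
```

```text
bar [ 0.575 -0.199  0.07 ] 0.0001 reach 0.608
socket [0.556 0.176 0.064] 0.0009 reach 0.584
drop cap [ 0.704 -0.015  0.057] 0.0022 reach 0.704
dish [ 0.391 -0.006  0.005] 0.0001 reach 0.391
jar lid [ 0.527 -0.446  0.062] 0.001 reach 0.691
[[ 0.961  0.278 -0.001]
 [ 0.278 -0.961  0.001]
 [-0.    -0.001 -1.   ]]
[ 0.551 -0.209  0.092]
[ 0.593 -0.197  0.092]
[ 0.545 -0.219  0.075]
[ 0.591 -0.209  0.075]
box (249, 200) [0.478 0.152 0.   ]
box (313, 206) [0.646 0.091 0.   ]
box (315, 170) [0.671 0.181 0.06 ]
```

View pics/crop.png

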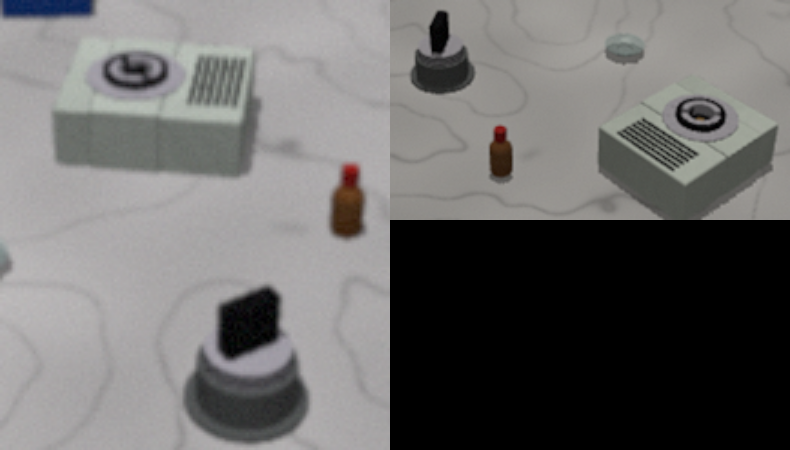

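>>> {"api": "apply_moves", "payload": {
  "dp": [
    [0.04, -0.024, 0],
    [0.04, -0.024, 0],
    [0.04, -0.024, 0],
    [0.04, -0.024, 0],
    [0.04, -0.024, 0],
    [0.04, -0.024, 0],
    [0.04, -0.024, 0],
    [0.04, -0.024, 0],
    [0.04, -0.024, 0],
    [0.04, -0.024, 0]
  ],
  "twist": [
    [0, 0, 0],
    [0, 0, 0],
    [0, 0, 0],
    [0, 0, 0],
    [0, 0, 0],
    [0, 0, 0],
    [0, 0, 0],
    [0, 0, 0],
    [0, 0, 0],
    [0, 0, 0]
  ],
  "fingers": [0, 0, 0, 0, 0, 0, 0, 0, 0, 0]
}}

```text
time: 1.15
position: [0.499, -0.2811, 0.2225]
tool_rot: [3.11, 0.441, -0.0]
ft_force: [0.2, 0.2, 0.5]
grip_width: 1.0
grip_force: 0.0
```

```bash
python3 - <<'E'
from h import *
st,im=snap("w1");print(st["position"],st["joint_positions"],st["tool_rot"],st["qd"])
E
```

```text
[ 0.49903092 -0.28108433  0.22246167] [ 0.80540261  0.17842791 -0.38232142  1.63762003  0.06842931  1.33878435
 -0.87640353] [ 3.11027605e+00  4.40791362e-01 -3.79973781e-04] [-0.55593468  0.23039786 -0.32239278 -0.2335455   0.13603267  0.03333431
 -0.88902188]
```

>>> {"api": "apply_moves", "payload": {
  "dp": [
    [0.04, -0.024, 0],
    [0.04, -0.024, 0],
    [0.02, -0.01, 0],
    [0, 0, 0]
  ],
  "twist": [
    [0, 0, 0],
    [0, 0, 0],
    [0, 0, 0],
    [0, 0, 0]
  ],
  "fingers": [0, 0, 0, 0]
}}

```text
time: 1.6
position: [0.5804, -0.1942, 0.2221]
tool_rot: [-3.106, -0.452, -0.002]
ft_force: [-0.6, -0.5, 0.9]
grip_width: 1.0
grip_force: 0.0
```

```bash
python3 - <<'E'
from h import *
st,im=snap("w2");print(st["position"],st["joint_positions"],st["tool_rot"],st["time"])
a=cv2.imread("pics/w1.png");b=cv2.imread("pics/w2.png")
cv2.imwrite("pics/w12.png",np.hstack([a[:,:400],b[:,80:480]]))
E
```

```text
[ 0.58039417 -0.19421703  0.22208015] [ 0.65420179  0.27173308 -0.45099459  1.538912    0.11696811  1.35828827
 -1.08869277] [-3.10614097e+00 -4.52253610e-01 -1.79044317e-03] 1.6
```

View pics/w12.png

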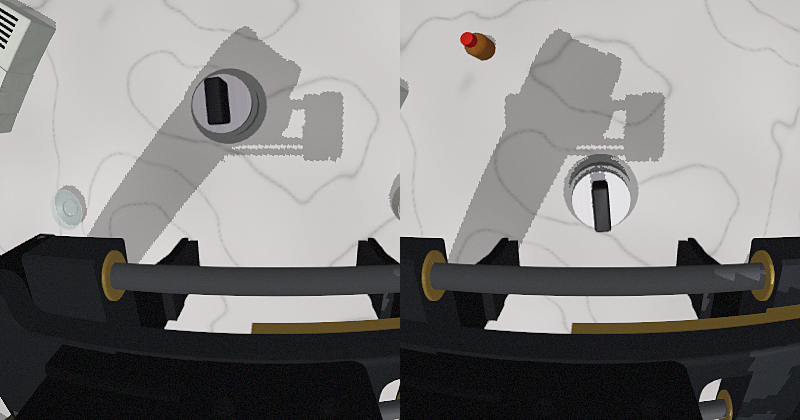

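The left pane (w1) shows the bar at about (217,100) on its collar. The right pane (w2) shows it at raw pixel (280,206), nearly vertical in the picture, with the dropper at (157,43). I'll fit the bar's box model to the dark silhouettes in both views.

```bash
cat >> h.py <<'E'
def proj(P,st):
    c=calibration("wrist");T=c["hand_eye"];Rt=R.from_rotvec(st["tool_rot"]).as_matrix()
    q=((np.atleast_2d(P)-st["position"])@Rt-T[:3,3])@T[:3,:3]
    x,y,z=q[:,0],-q[:,1],-q[:,2];r=np.hypot(x,y);th=np.arctan2(r,z);k=c["fx"]*th/np.maximum(r,1e-9)
    return np.c_[c["cx"]+x*k,c["cy"]+y*k]
E
python3 - <<'E'
from h import *
from scipy.optimize import minimize
S=[dict(position=np.array([0.49903092,-0.28108433,0.22246167]),tool_rot=[3.11027605,.440791362,-.00038]),
   dict(position=np.array([0.58039417,-0.19421703,0.22208015]),tool_rot=[-3.10614097,-.45225361,-.00179])]
M=[]
for f,(x0,x1,y0,y1) in [("w1",(190,260,60,150)),("w2",(240,320,150,236))]:
    g=cv2.imread(f"pics/{f}.png").max(2);m=np.zeros_like(g);m[y0:y1,x0:x1]=(g[y0:y1,x0:x1]<60)
    n,l,s,c=cv2.connectedComponentsWithStats(m);k=1+s[1:,4].argmax();print(f,s[k],c[k]);M.append((l==k).astype(np.uint8))
def cost(p,idx=(0,1)):
    x,y,z,a=p;t=0
    ca,sa=np.cos(a),np.sin(a)
    V=np.array([[x+u*ca-v*sa,y+u*sa+v*ca,z+w] for u in(-.022,.022) for v in(-.008,.008) for w in(-.042,0)])
    for i in idx:
        h=cv2.convexHull(proj(V,S[i]).astype(np.float32));m=np.zeros((420,560),np.uint8)
        cv2.fillConvexPoly(m,np.round(h*16).astype(np.int32),1,shift=4);t+=(m!=M[i]).sum()
    return t
for a0 in(.1,.3,.5):
  for idx in ((0,1),(0,),(1,)):
    if len(idx)==1: 
        f=lambda p:cost([p[0],p[1],.092,p[2]],idx);x0=[.575,-.199,a0];d=[.008,.008,.15]
    else: f=cost;x0=[.575,-.199,.09,a0];d=[.008,.008,.01,.15]
    r=minimize(f,x0,method="Nelder-Mead",options=dict(initial_simplex=np.vstack([x0]+[np.add(x0,np.eye(len(x0))[i]*d[i]) for i in range(len(x0))]),maxiter=400))
    print(idx,r.x.round(4),r.fun)
E
```

```text
w1 [ 204   77   26   48 1018] [216.64636542 100.65815324]
w2 [272 180  19  52 323] [280.48916409 200.34365325]
(0, 1) [ 0.5723 -0.1997  0.0851  0.3757] 740.0
(0,) [ 0.573  -0.2004  0.4311] 174.0
(1,) [ 0.572  -0.2008  0.3593] 649.0
(0, 1) [ 0.5723 -0.1996  0.0849  0.376 ] 740.0
(0,) [ 0.5724 -0.2007  0.3782] 176.0
(1,) [ 0.574  -0.1999  0.3322] 646.0
(0, 1) [ 0.5731 -0.1993  0.0844  0.3753] 743.0
(0,) [ 0.5733 -0.2005  0.348 ] 179.0
(1,) [ 0.5739 -0.1998  0.4189] 645.0
```

```bash
python3 - <<'E'
from h import *
g=cv2.imread("pics/w2.png").max(2)
print(g[176:238:4,262:302:2])
for th in (80,100,120,140):
    m=np.zeros_like(g);m[150:236,240:320]=g[150:236,240:320]<th
    n,l,s,c=cv2.connectedComponentsWithStats(m);k=1+s[1:,4].argmax();cn=cv2.findContours((l==k).astype(np.uint8),0,2)[0][0]
    print(th,s[k],c[k],cv2.minAreaRect(cn))
S=dict(position=np.array([0.58039417,-0.19421703,0.22208015]),tool_rot=[-3.10614097,-.45225361,-.00179])
for a in(.25,.3,.35,.4,.45):
    u=np.array([np.cos(a),np.sin(a),0]);v=np.array([-u[1],u[0],0]);c=np.array([.573,-.2003,.092])
    print(a,proj([c+u*i*.022+v*j*.008 for i,j in((1,1),(1,-1),(-1,-1),(-1,1))],S).round(1).tolist())
E
```

```text
[[ 66 163 238 233 155 150 155 155 158 157 153 149 231 228 226 228 231 247
  100 160]
 [232 227 229 228 159 154 144 116 116  78  77  25 235 232 228 228 226 228
  228 233]
 [227 228 227 228 247  49  18  16  21  20  23  23   7 252 228 227 227 228
  226 227]
 [228 227 227 228 244  69  28  29  27  39  27  33  32 192 231 227 228 227
  228 227]
 [227 227 227 228 248  19  64  65  73  76  79  82  60  67 233 228 228 228
  227 227]
 [228 227 227 228 239  51  53  65  68  76  79  82  70   0 235 228 228 227
  228 227]
 [228 228 228 227 231  97  44  65  71  76  81  84  74   3 239 229 227 228
  227 227]
 [227 228 227 226 232 173  32  68  72  77  79  77  80   9 244 227 226 228
  227 228]
 [228 227 228 228 229 213  24  71  68  76  79  78  82  28 255 227 228 226
  227 227]
 [228 227 228 228 228 251  19  68  72  73  76  76  76  38 207 230 228 227
  227 228]
 [225 228 227 227 227 244  40  68  69  78  74  71  75  45 148 232 227 226
  227 227]
 [232 228 227 228 227 234  77  58  69  74  76  73  72  51  71 233 229 228
  229 220]
 [191 168 209 232 230 232 120  47  73  71  70  72  67  58   0 238 223 184
  193 
[... 530 characters left out ...]
, 16.719837188720703), 85.60128784179688)
120 [271 180  20  52 843] [280.76393832 205.67615658] ((280.7786865234375, 205.56558227539062), (51.78644561767578, 16.83964729309082), 84.80557250976562)
140 [271 180  20  52 857] [280.7386231  205.68261377] ((280.54315185546875, 205.60406494140625), (51.72535705566406, 17.09929084777832), 85.91438293457031)
0.25 [[273.6, 186.7], [291.1, 187.4], [288.7, 232.8], [272.0, 232.2]]
0.3 [[272.4, 187.1], [289.9, 186.9], [289.9, 232.4], [273.1, 232.6]]
0.35 [[271.2, 187.6], [288.7, 186.6], [291.1, 232.0], [274.3, 233.0]]
0.4 [[270.1, 188.1], [287.4, 186.2], [292.2, 231.5], [275.5, 233.3]]
0.45 [[269.0, 188.7], [286.2, 186.0], [293.3, 231.0], [276.7, 233.5]]
```

>>> {"api": "apply_moves", "payload": {
  "dp": [
    [-0.009, 0.003, 0.01],
    [0, 0, 0.03],
    [0, 0, 0.03],
    [0, 0, 0.03],
    [0, 0, 0.03],
    [0, 0, 0.02],
    [0, 0, 0.013],
    [0, 0, 0]
  ],
  "twist": [
    [0, 0, -0.066],
    [0, 0, 0],
    [0, 0, 0],
    [0, 0, 0],
    [0, 0, 0],
    [0, 0, 0],
    [0, 0, 0],
    [0, 0, 0]
  ],
  "fingers": [0, 0, 0, 0, 0, 0, 0, 0]
}}

```text
time: 2.45
position: [0.5681, -0.2056, 0.0576]
tool_rot: [-3.093, -0.54, 0.006]
ft_force: [-0.1, 0.2, -0.3]
grip_width: 0.997
grip_force: 0.0
```

>>> {"api": "apply_moves", "payload": {
  "dp": [
    [0, 0, 0],
    [0, 0, 0],
    [0, 0, 0],
    [0, 0, 0],
    [0, 0, 0],
    [0, 0, 0],
    [0, 0, 0],
    [0, 0, 0]
  ],
  "twist": [
    [0, 0, 0],
    [0, 0, 0],
    [0, 0, 0],
    [0, 0, 0],
    [0, 0, 0],
    [0, 0, 0],
    [0, 0, 0],
    [0, 0, 0]
  ],
  "fingers": [0.5, 0.8, 1, 1, 1, 1, 1, 1],
  "newtons": 30
}}

```text
time: 3.25
position: [0.5703, -0.2045, 0.0595]
tool_rot: [3.094, 0.544, -0.0]
ft_force: [-0.7, -0.2, -0.4]
grip_width: 0.359
grip_force: 0.0
```

>>> {"api": "apply_moves", "payload": {
  "dp": [
    [0.002, 0, 0],
    [0, 0, 0],
    [0, 0, 0],
    [0, 0, 0],
    [0, 0, 0],
    [0, 0, 0]
  ],
  "twist": [
    [0, 0, 0],
    [0, 0, 0],
    [0, 0, 0],
    [0, 0, 0],
    [0, 0, 0],
    [0, 0, 0]
  ],
  "fingers": [1, 1, 1, 1, 1, 1],
  "newtons": 30
}}

```text
time: 3.85
position: [0.5722, -0.2039, 0.0595]
tool_rot: [3.094, 0.544, -0.0]
ft_force: [-0.0, 1.0, -0.9]
grip_width: 0.177
grip_force: 30.0
```

>>> {"api": "apply_moves", "payload": {
  "dp": [
    [0, 0, -0.01],
    [0, 0, -0.02],
    [0, 0, -0.03],
    [0, 0, -0.03],
    [0, 0, -0.03],
    [0, 0, -0.03],
    [0, 0, 0],
    [0.014, -0.034, 0],
    [0.014, -0.034, 0],
    [0.014, -0.034, 0]
  ],
  "twist": [
    [0, 0, 0],
    [0, 0, 0],
    [0, 0, 0],
    [0, 0, 0],
    [0, 0, 0],
    [0, 0, 0],
    [0, 0, 0],
    [0, 0, 0],
    [0, 0, 0],
    [0, 0, 0]
  ],
  "fingers": [1, 1, 1, 1, 1, 1, 1, 1, 1, 1]
}}

```text
time: 4.85
position: [0.5762, -0.0927, 0.2087]
tool_rot: [-3.094, -0.542, 0.002]
ft_force: [0.7, 0.5, -1.1]
grip_width: 0.182
grip_force: 30.0
```

>>> {"api": "apply_moves", "payload": {
  "dp": [
    [0.014, -0.034, 0],
    [0.014, -0.034, 0],
    [0.014, -0.034, 0],
    [0.014, -0.034, 0],
    [0.014, -0.034, 0],
    [0, 0, 0]
  ],
  "twist": [
    [0, 0, 0],
    [0, 0, 0],
    [0, 0, 0],
    [0, 0, 0],
    [0, 0, 0],
    [0, 0, 0]
  ],
  "fingers": [1, 1, 1, 1, 1, 1]
}}

```text
time: 5.45
position: [0.5832, 0.0979, 0.2091]
tool_rot: [-3.087, -0.558, 0.001]
ft_force: [0.2, -0.4, -1.5]
grip_width: 0.179
grip_force: 30.0
```

>>> {"api": "apply_moves", "payload": {
  "dp": [
    [0, 0, 0],
    [0, 0, 0],
    [0, 0, 0],
    [0, 0, 0],
    [0, 0, 0],
    [0, 0, 0],
    [0, 0, 0],
    [0, 0, 0],
    [0, 0, 0],
    [0, 0, 0]
  ],
  "twist": [
    [0, 0, -0.15],
    [0, 0, -0.15],
    [0, 0, -0.15],
    [0, 0, -0.15],
    [0, 0, -0.15],
    [0, 0, -0.15],
    [0, 0, -0.15],
    [0, 0, -0.15],
    [0, 0, -0.15],
    [0, 0, -0.15]
  ],
  "fingers": [1, 1, 1, 1, 1, 1, 1, 1, 1, 1]
}}

```text
time: 6.45
position: [0.5843, 0.0892, 0.2086]
tool_rot: [-1.886, -2.512, 0.002]
ft_force: [1.1, -0.9, -2.5]
grip_width: 0.18
grip_force: 30.0
```

>>> {"api": "apply_moves", "payload": {
  "dp": [
    [0, 0, 0],
    [0, 0, 0],
    [0, 0, 0]
  ],
  "twist": [
    [0, 0, 0],
    [0, 0, 0],
    [0, 0, 0]
  ],
  "fingers": [1, 1, 1]
}}

```text
time: 6.75
position: [0.5847, 0.0897, 0.2093]
tool_rot: [-1.897, -2.504, 0.001]
ft_force: [-0.0, -0.8, -1.2]
grip_width: 0.179
grip_force: 30.0
```

```bash
python3 - <<'E'
from h import *
import pickle
st,im=snap("w3");s2=ctrl.get_state();print(st["position"],s2["position"],st["joint_positions"],st["tool_rot"],st["time"],st["ft_force"])
pickle.dump(st,open("st3.pkl","wb"))
for n in ("side","scene"): cv2.imwrite(f"pics/{n}3.png",get_image(n)[:,:,::-1])
E
```

```text
[0.58466181 0.08973309 0.20925625] [0.58467576 0.08988486 0.20934492] [ 0.49070079  0.30074708 -0.8281335   1.59792813  0.22614517  1.34314973
 -0.09231035] [-1.89693705e+00 -2.50411994e+00  8.16033565e-04] 6.75 [-0.04253444 -0.84520785 -1.23622809]
```

View pics/w3.png

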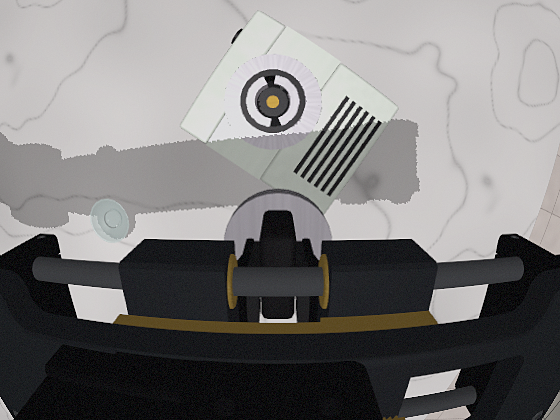

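The socket centre is at about (272,101). Its two dark entry slots are near (270,83) and (276,122), so their line is almost along tool x. I'll take an enlarged crop to get the angle, and one of the lamp's collar.

```bash
python3 - <<'E'
import cv2,numpy as np
a=cv2.imread("pics/w3.png")
c=cv2.resize(a[55:150,222:322],(500,475),interpolation=cv2.INTER_CUBIC)
d=cv2.resize(a[180:330,220:340],(300,375))
o=np.zeros((475,800,3),'uint8');o[:,:500]=c;o[:375,500:]=d;cv2.imwrite("pics/c3.png",o)
E
```

```text
(no output)
```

View pics/c3.png

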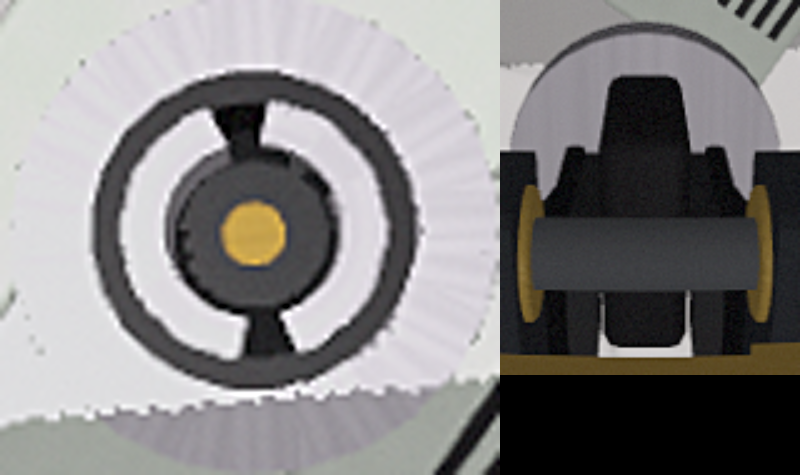

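The enlargement gives the rim ring centred at raw (272.9,100.8). The slot ends are at raw (270,77.4) and (276,125). The collar arc's upper edge is at raw rows 190 to 195, and the bar's end is near row 211.

```bash
python3 - <<'E'
from h import *
import pickle
st=pickle.load(open("st3.pkl","rb"));p=st["position"];Rt=R.from_rotvec(st["tool_rot"]).as_matrix()
yaw=np.arctan2(Rt[1,0],Rt[0,0]);print("yaw",yaw,"z",Rt[:,2])
g=cv2.imread("pics/w3.png")
cr=lambda x,y:(222+x/5-.4,55+y/5-.4)
W=lambda q,z:atz(ray("wrist",q,st),z)
C=np.array([W(cr(x,y),.068) for x,y in ((92,229),(417,229),(254,70),(254,388))])
c=np.array([C[:2,0].mean()*.5+C[2:,0].mean()*.5,C[:2,1].mean()*.5+C[2:,1].mean()*.5]);print("circ",C.round(4),c,"diam",np.linalg.norm(C[0]-C[1]),np.linalg.norm(C[2]-C[3]))
T=[W(cr(*q),.068)[:2] for q in ((240,112),(246,150),(262,318),(270,350))]
for a,b in((0,3),(1,2)):
    d=T[a]-T[b];print("slot",np.arctan2(d[1],d[0]),np.linalg.norm(d),(T[a]+T[b])/2)
# scene/side check on socket height
bx=[W((260,10),.06),W((182,128),.06),W((398,107),.06)]
e=bx[1]-bx[0];f=bx[2]-bx[0];print("box edges",np.hypot(*e[:2]),np.arctan2(e[1],e[0]),np.hypot(*f[:2]),np.arctan2(f[1],f[0]))
# collar/bar
print("col278",g[184:216,278].max(1));print("col250",g[184:236,250].max(1)[:30])
tool=lambda q,z:(Rt.T@(W(q,z)-p))[:2]*1000
zc=p[2]-.0535
for r in (193,194,195,196): print(r,"collar top far edge tool mm",tool((278,r),zc+.044).round(1),"->axis x",(tool((278,r),zc+.044)[0]-31).round(1))
for r in (190,): print(r,"collar bottom",tool((278,r),zc+.030)[0]-31)
for x in (510,780): print("collar side",tool((220+(x-500)/2.5,180+150/2.5),zc+.044))
for q in ((610,80),(682,80)): print("bar end",tool((220+(q[0]-500)/2.5,180+q[1]/2.5),zc+.086))
E
```

```text
yaw 1.8449914055727092 z [-3.91966967e-04 -3.54827395e-04 -9.99999860e-01]
circ [[0.526  0.1694 0.068 ]
 [0.5838 0.1854 0.068 ]
 [0.5467 0.2061 0.068 ]
 [0.563  0.1484 0.068 ]] [0.55487053 0.17733549] diam 0.060014755551755394 0.05998352750108056
slot 1.9673740446320147 0.04517795063689967 [0.55517595 0.17687316]
slot 1.937563404488196 0.031747298522856245 [0.55516804 0.17621842]
box edges 0.13887115049109663 -1.87992776601418 0.16493751337263604 -0.3273729476448013
col278 [165 163 164 163 130  63  78  59  76 133 163 157 157 157 158 156 160 157
 157 157 156 157 158 157 163 145  70   6  19  18   9  16]
col250 [154 153 151 151 152 150 150 152 152 152 154 153 124  60  62  80 115 155
 153 150 152 150 153 150 150 148 151 148 149 150]
193 collar top far edge tool mm [32.8  0.1] ->axis x 1.8
194 collar top far edge tool mm [32.2  0.1] ->axis x 1.2
195 collar top far edge tool mm [31.7  0.1] ->axis x 0.7
196 collar top far edge tool mm [31.1  0.1] ->axis x 0.1
190 collar bottom 0.5622556671664647
collar side [  5.51167076 -30.59505202]
collar side [ 5.53752854 30.92617558]
bar end [33.68072441 -5.71103316]
bar end [33.68568244  6.26535552]
```

Rim diameter comes out at 60.0 mm, which confirms the height. Socket centre is (0.555, 0.177), slot yaw about 1.955 and the lamp axis about 1.5 mm along tool +x. Moving over the socket.

>>> {"api": "apply_moves", "payload": {
  "dp": [
    [0.02, -0.001, 0],
    [0.03, -0.002, 0],
    [0.03, -0.002, 0],
    [0.0105, 0, 0],
    [0, 0, 0],
    [0, 0, 0.03],
    [0, 0, 0.03],
    [0, 0, 0.02],
    [0, 0, 0],
    [0, 0, 0]
  ],
  "twist": [
    [0, 0, 0],
    [0, 0, 0],
    [0, 0, 0],
    [0, 0, -0.11],
    [0, 0, 0],
    [0, 0, 0],
    [0, 0, 0],
    [0, 0, 0],
    [0, 0, 0],
    [0, 0, 0]
  ],
  "fingers": [1, 1, 1, 1, 1, 1, 1, 1, 1, 1]
}}

```text
time: 7.9
position: [0.5558, 0.1748, 0.1298]
tool_rot: [1.757, 2.604, -0.0]
ft_force: [0.5, -0.2, -1.4]
grip_width: 0.179
grip_force: 30.0
```

```bash
cat > chk.py <<'E'
from h import *
st=ctrl.get_state();p=st["position"];Rt=R.from_rotvec(st["tool_rot"]).as_matrix()
ax=p+Rt@[.0015,.0001,0]
print("t",st["time"],"pos",p.round(4),"yaw",np.arctan2(Rt[1,0],Rt[0,0]).round(4),"zax",Rt[:2,2].round(4),"F",st["ft_force"].round(2),"M",np.round(st["torque"],2),"foot below rim mm",((.068-(p[2]-.0535))*1000).round(1),"err tool mm",((Rt.T@(np.array([.5550,.1771,ax[2]])-ax))*1000).round(1))
E
python3 chk.py; python3 -c "
from h import *
cv2.imwrite('pics/side4.png',cv2.resize(get_image('side')[90:230,200:360,::-1],(640,560),interpolation=cv2.INTER_CUBIC))"
```

```text
t 7.9 pos [0.5558 0.1748 0.1298] yaw 1.9549 zax [ 0.     -0.0002] F [ 0.54 -0.23 -1.41] M [ 0.03 -0.19  0.05] foot below rim mm -8.3 err tool mm [ 0.9 -0.  -0. ]
```

View pics/side4.png

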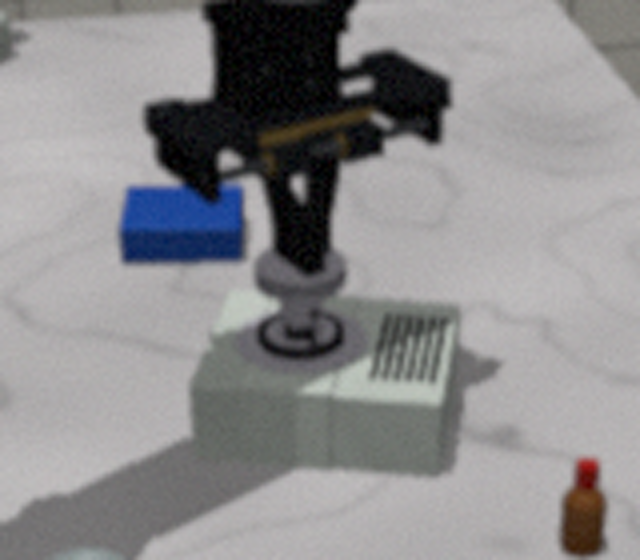

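The side view shows the nose centred right above the socket mouth. Next is a slow descent, watching the force.

>>> {"api": "apply_moves", "payload": {
  "dp": [
    [0.001, 0, 0.004],
    [0, 0, 0.004],
    [0, 0, 0.003],
    [0, 0, 0.002],
    [0, 0, 0.002],
    [0, 0, 0]
  ],
  "twist": [
    [0, 0, 0],
    [0, 0, 0],
    [0, 0, 0],
    [0, 0, 0],
    [0, 0, 0],
    [0, 0, 0]
  ],
  "fingers": [1, 1, 1, 1, 1, 1]
}}

```text
time: 8.55
position: [0.5548, 0.1765, 0.1142]
tool_rot: [-1.753, -2.607, 0.001]
ft_force: [0.9, -0.2, -1.7]
grip_width: 0.184
grip_force: 30.0
```

```bash
python3 chk.py
```

```text
t 8.55 pos [0.5548 0.1765 0.1142] yaw 1.9577 zax [-0.0004 -0.0003] F [ 0.94 -0.17 -1.66] M [-0.08 -0.15 -0.03] foot below rim mm 7.3 err tool mm [-1.1  0.3 -0. ]
```

>>> {"api": "apply_moves", "payload": {
  "dp": [
    [-0.0005, 0, 0.001],
    [0, 0, 0.001],
    [0, 0, 0.001],
    [0, 0, 0.001],
    [0, 0, 0]
  ],
  "twist": [
    [0, 0, 0],
    [0, 0, 0],
    [0, 0, 0],
    [0, 0, 0],
    [0, 0, 0]
  ],
  "fingers": [1, 1, 1, 1, 1]
}}

```text
time: 9.05
position: [0.5549, 0.1762, 0.1103]
tool_rot: [-1.753, -2.607, 0.0]
ft_force: [-0.5, -0.2, -1.7]
grip_width: 0.183
grip_force: 30.0
```

```bash
python3 chk.py
```

```text
t 9.05 pos [0.5549 0.1762 0.1103] yaw 1.9578 zax [-0.0003 -0.0001] F [-0.46 -0.21 -1.68] M [-0.01 -0.17 -0.02] foot below rim mm 11.2 err tool mm [-0.7  0.3 -0. ]
```

>>> {"api": "apply_moves", "payload": {
  "dp": [
    [-0.0005, 0, 0.001],
    [0, 0, 0.001],
    [0, 0, 0.001],
    [0, 0, 0]
  ],
  "twist": [
    [0, 0, 0],
    [0, 0, 0],
    [0, 0, 0],
    [0, 0, 0]
  ],
  "fingers": [1, 1, 1, 1]
}}

```text
time: 9.45
position: [0.5554, 0.1757, 0.108]
tool_rot: [1.753, 2.607, -0.0]
ft_force: [-1.3, -1.2, 3.8]
grip_width: 0.181
grip_force: 30.0
```

```bash
python3 chk.py
```

```text
t 9.45 pos [0.5554 0.1757 0.108 ] yaw 1.9578 zax [ 0.0003 -0.0004] F [-1.32 -1.16  3.79] M [-0.22  0.28 -0.01] foot below rim mm 13.5 err tool mm [-0.1  0.1  0. ]
```

>>> {"api": "apply_moves", "payload": {
  "dp": [
    [0, 0, 0.001],
    [0, 0, 0.001],
    [0, 0, 0]
  ],
  "twist": [
    [0, 0, 0],
    [0, 0, 0],
    [0, 0, 0]
  ],
  "fingers": [1, 1, 1]
}}

```text
time: 9.75
position: [0.5554, 0.1757, 0.1057]
tool_rot: [1.753, 2.607, 0.0]
ft_force: [-1.9, -0.3, 4.9]
grip_width: 0.179
grip_force: 30.0
```

```bash
python3 chk.py
```

```text
t 9.75 pos [0.5554 0.1757 0.1057] yaw 1.9578 zax [ 0.0004 -0.0002] F [-1.91 -0.33  4.87] M [-0.31  0.26  0.  ] foot below rim mm 15.8 err tool mm [-0.1  0.1  0. ]
```

The pins are in the slots: force rises only about 0.5 N/mm. Pushing down to about 25 mm, with a firmer grip.

>>> {"api": "apply_moves", "payload": {
  "dp": [
    [0, 0, 0],
    [0, 0, 0.0015],
    [0, 0, 0.0015],
    [0, 0, 0.0015],
    [0, 0, 0.0015],
    [0, 0, 0.001],
    [0, 0, 0.001],
    [0, 0, 0.001],
    [0, 0, 0]
  ],
  "twist": [
    [0, 0, 0],
    [0, 0, 0],
    [0, 0, 0],
    [0, 0, 0],
    [0, 0, 0],
    [0, 0, 0],
    [0, 0, 0],
    [0, 0, 0],
    [0, 0, 0]
  ],
  "fingers": [1, 1, 1, 1, 1, 1, 1, 1, 1],
  "newtons": 50
}}

```text
time: 10.65
position: [0.5555, 0.1758, 0.0972]
tool_rot: [1.753, 2.607, -0.0]
ft_force: [-2.6, -0.5, 8.4]
grip_width: 0.178
grip_force: 50.0
```

```bash
python3 chk.py
```

```text
t 10.65 pos [0.5555 0.1758 0.0972] yaw 1.9578 zax [ 0.0005 -0.0003] F [-2.61 -0.48  8.45] M [-0.43  0.54 -0.04] foot below rim mm 24.3 err tool mm [-0.1 -0.   0. ]
```

>>> {"api": "apply_moves", "payload": {
  "dp": [
    [0, -0.0003, 0.001],
    [0, 0, 0],
    [0, -0.0002, 0],
    [0, -0.0002, 0],
    [0, -0.0002, 0],
    [0, 0, 0]
  ],
  "twist": [
    [0, 0, 0],
    [0, 0, 0],
    [0, 0, 0.08],
    [0, 0, 0.08],
    [0, 0, 0.08],
    [0, 0, 0]
  ],
  "fingers": [1, 1, 1, 1, 1, 1]
}}

```text
time: 11.25
position: [0.5557, 0.1762, 0.0969]
tool_rot: [2.053, 2.375, 0.004]
ft_force: [0.4, -1.2, 8.8]
grip_width: 0.183
grip_force: 50.0
```

```bash
python3 chk.py
```

```text
t 11.25 pos [0.5557 0.1762 0.0969] yaw 1.7162 zax [0.0032 0.0008] F [ 0.42 -1.19  8.79] M [-0.2   0.12 -0.06] foot below rim mm 24.6 err tool mm [-0.5 -0.7 -0. ]
```

>>> {"api": "apply_moves", "payload": {
  "dp": [
    [0, -0.0002, 0],
    [0, -0.0002, 0],
    [0, -0.0002, 0],
    [0, -0.0002, 0],
    [0, -0.0002, 0],
    [0, 0, 0],
    [0, 0, 0]
  ],
  "twist": [
    [0, 0, 0.12],
    [0, 0, 0.12],
    [0, 0, 0.12],
    [0, 0, 0.12],
    [0, 0, 0.12],
    [0, 0, 0.06],
    [0, 0, 0]
  ],
  "fingers": [1, 1, 1, 1, 1, 1, 1]
}}

```text
time: 11.95
position: [0.5546, 0.1765, 0.0969]
tool_rot: [2.713, 1.583, 0.005]
ft_force: [-1.2, -0.3, 8.7]
grip_width: 0.18
grip_force: 50.0
```

```bash
python3 chk.py
```

```text
t 11.95 pos [0.5546 0.1765 0.0969] yaw 1.0568 zax [0.0031 0.001 ] F [-1.17 -0.28  8.71] M [-0.1   0.26 -0.09] foot below rim mm 24.6 err tool mm [-0.8 -0.1 -0. ]
```

>>> {"api": "apply_moves", "payload": {
  "dp": [
    [0, 0, 0],
    [0, 0, 0],
    [0, 0, 0]
  ],
  "twist": [
    [0, 0, 0.03],
    [0, 0, 0.03],
    [0, 0, 0]
  ],
  "fingers": [1, 1, 1]
}}

```text
time: 12.25
position: [0.5545, 0.1765, 0.0969]
tool_rot: [2.759, 1.503, 0.005]
ft_force: [-0.5, 0.1, 8.2]
grip_width: 0.178
grip_force: 50.0
```

```bash
python3 chk.py
```

```text
t 12.25 pos [0.5545 0.1765 0.0969] yaw 0.9976 zax [0.0028 0.0012] F [-0.52  0.15  8.23] M [-0.12  0.3   0.03] foot below rim mm 24.6 err tool mm [-0.8  0.  -0. ]
```

>>> {"api": "apply_moves", "payload": {
  "dp": [
    [0, 0, -0.001],
    [0, 0, -0.001],
    [0, 0, -0.001],
    [0, 0, 0]
  ],
  "twist": [
    [0, 0, 0],
    [0, 0, 0],
    [0, 0, 0],
    [0, 0, 0]
  ],
  "fingers": [1, 1, 1, 1]
}}

```text
time: 12.65
position: [0.5545, 0.1765, 0.0997]
tool_rot: [2.758, 1.504, 0.005]
ft_force: [-1.8, 0.2, 7.9]
grip_width: 0.177
grip_force: 50.0
```

```bash
python3 chk.py
```

```text
t 12.65 pos [0.5545 0.1765 0.0997] yaw 0.9981 zax [0.0027 0.0013] F [-1.84  0.23  7.92] M [-0.01  0.23  0.05] foot below rim mm 21.8 err tool mm [-0.7  0.  -0. ]
```

>>> {"api": "apply_moves", "payload": {
  "dp": [
    [0, 0, -0.001],
    [0, 0, -0.001],
    [0, 0, 0]
  ],
  "twist": [
    [0, 0, 0],
    [0, 0, 0],
    [0, 0, 0]
  ],
  "fingers": [1, 1, 1]
}}

```text
time: 12.95
position: [0.5545, 0.1765, 0.1016]
tool_rot: [2.758, 1.504, 0.005]
ft_force: [-1.5, -0.6, 7.3]
grip_width: 0.185
grip_force: 50.0
```

```bash
python3 chk.py
```

```text
t 12.95 pos [0.5545 0.1765 0.1016] yaw 0.9981 zax [0.0027 0.0013] F [-1.5  -0.64  7.32] M [0.03 0.14 0.  ] foot below rim mm 19.9 err tool mm [-0.7  0.  -0. ]
```

>>> {"api": "apply_moves", "payload": {
  "dp": [
    [0, 0, -0.001],
    [0, 0, 0],
    [0, 0, 0]
  ],
  "twist": [
    [0, 0, 0],
    [0, 0, 0],
    [0, 0, 0]
  ],
  "fingers": [1, 1, 1]
}}

```text
time: 13.25
position: [0.5544, 0.1764, 0.1023]
tool_rot: [2.758, 1.504, 0.005]
ft_force: [0.8, -0.3, 6.2]
grip_width: 0.182
grip_force: 50.0
```

```bash
python3 chk.py
```

```text
t 13.25 pos [0.5544 0.1764 0.1023] yaw 0.9981 zax [0.0026 0.0014] F [ 0.82 -0.27  6.24] M [ 0.04 -0.02 -0.04] foot below rim mm 19.2 err tool mm [-0.6  0.  -0. ]
```

>>> {"api": "apply_moves", "payload": {
  "dp": [
    [0, 0, -0.001],
    [0, 0, 0],
    [0, 0, 0]
  ],
  "twist": [
    [0, 0, 0],
    [0, 0, 0],
    [0, 0, 0]
  ],
  "fingers": [1, 1, 1]
}}

```text
time: 13.55
position: [0.5542, 0.1764, 0.1024]
tool_rot: [-2.758, -1.503, -0.004]
ft_force: [4.7, 3.1, -1.7]
grip_width: 0.18
grip_force: 50.0
```

```bash
python3 chk.py
```

```text
t 13.55 pos [0.5542 0.1764 0.1024] yaw 0.9981 zax [0.0019 0.0016] F [ 4.72  3.1  -1.73] M [ 0.64 -1.14 -0.02] foot below rim mm 19.1 err tool mm [-0.5  0.1 -0. ]
```

The module stopped rising at 19.1 mm and the force reversed, so it is locked in the notches. Letting go and retreating upward.

>>> {"api": "apply_moves", "payload": {
  "dp": [
    [0, 0, 0.0005],
    [0, 0, 0],
    [0, 0, 0],
    [0, 0, 0],
    [0, 0, 0],
    [0, 0, 0],
    [0, 0, 0]
  ],
  "twist": [
    [0, 0, 0],
    [0, 0, 0],
    [0, 0, 0],
    [0, 0, 0],
    [0, 0, 0],
    [0, 0, 0],
    [0, 0, 0]
  ],
  "fingers": [1, 0.7, 0.5, 0.4, 0.4, 0.4, 0.4]
}}

```text
time: 14.25
position: [0.5533, 0.1754, 0.1019]
tool_rot: [2.759, 1.503, -0.001]
ft_force: [-0.6, 0.5, 0.3]
grip_width: 0.575
grip_force: 0.0
```

>>> {"api": "apply_moves", "payload": {
  "dp": [
    [0, 0, -0.01],
    [0, 0, -0.02],
    [0, 0, -0.03],
    [0, 0, -0.03],
    [0, 0, -0.03],
    [0, 0, 0],
    [-0.03, 0, 0],
    [-0.03, 0, 0],
    [0, 0, 0],
    [0, 0, 0]
  ],
  "twist": [
    [0, 0, 0],
    [0, 0, 0],
    [0, 0, 0],
    [0, 0, 0],
    [0, 0, 0],
    [0, 0, 0],
    [0, 0, 0],
    [0, 0, 0],
    [0, 0, 0],
    [0, 0, 0]
  ],
  "fingers": [0.4, 0.4, 0.4, 0.4, 0.4, 0.4, 0.4, 0.4, 0.4, 0.4]
}}

```text
time: 15.25
position: [0.5208, 0.1247, 0.2222]
tool_rot: [2.759, 1.501, 0.0]
ft_force: [0.2, 1.0, 0.5]
grip_width: 0.599
grip_force: 0.0
```

```bash
python3 chk.py; python3 - <<'E'
from h import *
a=get_image("wrist")[:240,:,::-1];b=get_image("side")[90:270,170:370,::-1];c=get_image("scene")[180:320,180:400,::-1]
o=np.zeros((600,560,3),'uint8');o[:240]=a;o[240:540,:280]=cv2.resize(b,(280,300));o[240:420,280:]=cv2.resize(c,(280,180));cv2.imwrite("pics/end.png",o)
E
```

```text
t 15.25 pos [0.5208 0.1247 0.2222] yaw 0.9964 zax [ 0.0005 -0.0004] F [0.23 0.97 0.51] M [ 0.   -0.02  0.05] foot below rim mm -100.7 err tool mm [61.1  0.1 -0. ]
```

View pics/end.png

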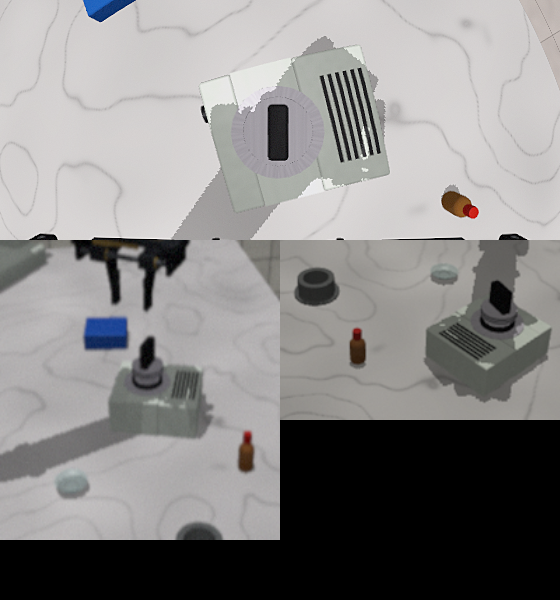

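All three views show the module upright in the socket, with its bar at (278,132) still at the locked angle. The ring is empty, the dropper, dish and slide box are undisturbed, and the gripper is clear. Handing in.

```bash
python3 -c "
from bench import ctrl
print(ctrl.close_job())"
```

```text
the job is handed in; nothing more can be done
None
```

The lamp module is locked in the socket with its foot about 19 mm below the rim, the gripper is clear, and the job was handed in at about 15 s; no verdict was returned.

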